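Set the upended parts tray down at the blade rack

TASK

The empty plastic parts tray has been left standing on its long side in front of the blade rack. Push it over, away from the robot, so that it lies on its base with the open side up, then push it along the bench until its long side is flush against the front of the rack, ready to take blades. Only push it, without lifting it off the bench, and leave the other things on the bench where they are.

Things in the scene. Friction and masses are not known exactly. Their poses are not given: they have to be found in the camera images.
- tray: Empty open plastic tray, 130 (x) x 200 (y) x 55 mm (z), about 0.2 kg, loose, walls 6 mm. Origin: centre of underside; z points out of the mouth. At the start it stands on its -x long side: x up, mouth facing the robot, underside facing the rack; tilted some 16 degrees away from the robot it falls onto its base. Set down, x points to the rack, z up. Two like it lie stacked at the right.
- tray_far_left (a point): Bottom outer corner of the tray at its +x, +y (65, 100, 0 mm): the left end of the long bottom edge that must meet the rack. At the start it is 130 mm up.
- tray_far_right (a point): Bottom outer corner of the tray at its +x, -y (65, -100, 0 mm): the right end of that edge.
- tray_near_left (a point): Bottom outer corner of the tray at its -x, +y (-65, 100, 0 mm): on the long bottom edge about which it tips; at the start on the bench.
- tray_near_right (a point): Bottom outer corner of the tray at its -x, -y (-65, -100, 0 mm): the other end of the edge about which it tips.
- tray_top_rim (a point): Middle of the tray's rim on its +x side (65, 0, 55 mm). At the start it is the middle of the topmost edge, on the robot's side, 130 mm above the bench: pushing here tips the tray.
- rack: The blade rack: a plastic rack 120 mm deep and 560 mm long, fixed to the bench, with 14 cast modules whose steel blades stick up to about 170 mm. Its front, towards the robot, is a plain upright board 75 mm high. Origin: foot of the middle of that front face; x square to the face, into the rack, away from the robot; y along it (the face runs 280 mm either way).
- paste_jar: Bystander: upright round jar, 54 mm across, 75 mm high, left or right of the tray's way. Origin at the centre of its underside.
- wash_bottle: Bystander: upright clear bottle, 60 mm across, 130 mm high, left or right of the tray's way. Origin at the centre of its underside.
- module_b: Bystander: one blade module standing on its block (34 x 17 x 26 mm), its blade up to 125 mm high, left or right of the tray's way. Origin at the centre of its underside.
- module_a: Bystander: one blade module lying on its side on the robot's side of the tray, 125 mm long, 17 mm high. Origin on the bench, under the foot end of its block.
- brush_pot: Bystander: round steel pot, 72 mm across, 95 mm high, with a brush and a tool in it up to about 190 mm high, left or right of the tray's way. Origin at the centre of its underside.
- caliper: Bystander: digital caliper lying flat, 235 mm long (its x), 12 mm high, front right. Origin under the middle of its beam.
- gauge_case: Bystander, fixed: open wooden gauge-block case 170 x 240 x 40 mm, far left, its lid laid back. Origin at the centre of its underside.
There are look-alikes about, which are no part of the job. What is shaped like the tray but pink or yellow is not meant.

How it is judged:
By the outcome, as a careful person would: the job done as asked, in the order asked, and still so for the second after the job is handed in, with the robot touching nothing.
It also fails if it takes over 43 s, if anything falls off the work surface, if the arm or the gripper's body presses on something with over 40 N, if the wrist force passes 120 N, or if a joint passes its speed limit or range.

ROBOT

A 6-joint arm with a two-finger parallel gripper is mounted at the origin on the work surface. World frame = base frame: x ahead of the robot, y to its left, z up, the work surface at z = 0. Lengths are in m, angles in rad, forces in N, time in s.
With the tool pointing down it reaches from about 0.35 to 0.975 m from the base axis. Payload 7.1 kg.
Tool frame: the origin (TCP) lies midway between the tips of the shut fingers; the grasp point (between the pads) lies 19 mm behind it; z points along the fingers, y is the line along which they close (so a half turn about z gives the same grasp; the last joint's range is limited). The gripper opens to 88 mm and grips with 3 to 60 N. Pads are 20 mm wide; open, the fingers measure 115 mm over their backs; the gripper's body (75 mm by 178 mm) begins 61 mm behind the grasp point.
Start: joints at [1.203, 0.423, 1.63, -0, 1.089, -0.019], TCP at [0.214, 0.587, 0.223] pointing down, gripper open.
Joint ranges: [-3, 3], [-0.9, 2.11], [0.09, 2.58], [-1.31, 4.45], [0.11, 2.69], [-2.54, 2.54]. Speed limits (rad/s): [2.39, 2.39, 3.01, 3.14, 3.14, 3.14].

INTERFACE

Orientations are given as a rotation vector (axis times angle).
In Python, from station import manip gives the robot as it stands. The module is installed in compiled form; this text tells all that it offers.
- The arm moves only by the shell command python3 -m crank 'ROWS' [FORCE]. ROWS is JSON, a list that holds one entry, the list of rows, each a list of 5 numbers: the opening, from 0 (shut) to 1 (fully open), then the shift along the tool's x, y, z in mm, then the turn about the tool's z in degrees. A call has 1 to 20 rows; each row shifts and turns the commanded pose from where the row before left it, along the tool's axes as they then stand; what a row does not reach is not made up. A row lasts 1/10 s, in which the tool goes at most 50 mm and 8.59 degrees, less where a joint would pass 70% of its speed; a pose out of reach is approached as far as the arm can. A call with a gripper value outside its range is refused whole. The fingers move at their own pace and stop on an object; FORCE is the grip in N (left out, the last holds). Time passes only in rows, so rows that do not move let the fingers close. It gives the time, the measured TCP pose, the force, the opening and the grip force at its end, in the units of the state.
- manip.get_obs(): the state, without advancing time (a new reading comes with each control period).
- manip.snapshot(name): name is "side" or "top"; returns the picture (420x560x3 uint8, red, green, blue); there is no depth.
- manip.get_calibration(name): a dict with "K" (3x3 intrinsics, pixels), "R" (3x3) and "t" (3): a world point X has camera coordinates R X + t. Camera axes: x right, y down, z forward; pixel columns grow to the right and rows downward; lengths in m; the calibration is good to about 2 mm. A picture is of the moment at which its call begins. get_calibration takes no time and is no camera call.
- manip.close_job(): hands the job in; it is judged then, once.
Trained networks look in the newest picture that a camera, given by its name, has taken for a name from the list of things; names that differ only in an ending like _2 or _b are one class to them, and where a whole thing is asked for, a point or a joint stands for the part that bears it (a point fixed in the world has none). Each returns a list of dicts, best first, with "score" (0 to 1); they miss things now and then, are a little off and sometimes report something else, mostly with a low value. They report only what shows in the picture. A call takes as long as a camera call. They do not tell look-alikes from the thing itself.
- manip.outline_of(query, camera): "pixels" (420x560 bool, what is visible of it) and "location" ([row, column] in pixels, amid what is visible of it).
The state is a dict: "time_s": time; "joint_pos": joint angles; "joint_velocities": joint speeds; "effort": joint torques, N m; "eef_pos": TCP position; "orientation": TCP orientation; "wrist_force": force on the tool from outside, world axes, zero at the start; "torque": the same for the moment, N m; "finger_gap": finger opening in m; "grip_force": force on a finger pad.
Only numpy, scipy, OpenCV 4.12 (cv2) and the standard library are available. Lean on these libraries where they do the work, as an engineer would, in place of code of your own. Each camera call takes 0.05 s, during which the arm holds its last target. There are 200 camera calls.

## Working session

There is one attempt and no reset: what is moved stays moved. The work goes in short steps, Python scripts to look and compute and a shell command to move; the robot and the scene stay as the last step left them, time stands still between calls to the robot, and variables do not carry over. Pictures are saved under pics/ and viewed, at most 13 in all, crops included, and the job is handed in when it is done.

```bash
mkdir -p pics
python3 - <<'E'
from station import manip
import cv2,numpy as np
o=manip.get_obs(); print({k:np.round(v,3).tolist() for k,v in o.items()})
for n in("side","top"):
    im=manip.snapshot(n); cv2.imwrite(f"pics/{n}0.png",im[:,:,::-1])
    c=manip.get_calibration(n); print(n,c["K"].round(1).tolist(),c["R"].round(3).tolist(),c["t"].round(3).tolist(), (-c["R"].T@c["t"]).round(3))
    for q in("tray","tray_far_left","tray_far_right","tray_near_left","tray_near_right","tray_top_rim","rack","paste_jar","wash_bottle","module_b","module_a","brush_pot","caliper"):
        r=manip.outline_of(q,n); print(q,[(round(d["score"],2),np.round(d["location"]).tolist(),int(d["pixels"].sum())) for d in r[:3]])
E
```

```text
{'time_s': 0.0, 'joint_pos': [1.203, 0.424, 1.631, -0.0, 1.089, -0.019], 'joint_velocities': [-0.001, -0.0, 0.002, -0.0, 0.003, 0.0], 'effort': [-0.002, -54.464, -27.365, 0.064, 0.023, -0.0], 'eef_pos': [0.213, 0.587, 0.222], 'orientation': [-0.545, -3.094, 0.002], 'wrist_force': [0.016, -0.012, -0.549], 'torque': [-0.008, -0.013, -0.031], 'grip_force': 0.0, 'finger_gap': 0.088}
side [[481.6, 0.0, 278.1], [0.0, 481.6, 209.6], [0.0, 0.0, 1.0]] [[0.915, -0.402, 0.013], [-0.23, -0.549, -0.804], [0.331, 0.733, -0.595]] [-0.43, 0.3, 1.194] [ 0.068 -0.883  0.957]
tray [(0.89, [238.0, 280.0], 2163), (0.87, [214.0, 180.0], 2960), (0.85, [290.0, 248.0], 4157)]
tray_far_left [(0.85, [210.0, 178.0], 2956), (0.77, [238.0, 276.0], 2071), (0.74, [293.0, 245.0], 4209)]
tray_far_right [(0.89, [237.0, 277.0], 2157), (0.8, [292.0, 246.0], 4232), (0.6, [210.0, 178.0], 3068)]
tray_near_left [(0.95, [240.0, 274.0], 2023), (0.59, [208.0, 175.0], 2998)]
tray_near_right [(0.75, [211.0, 181.0], 2982), (0.63, [296.0, 247.0], 4123), (0.6, [237.0, 278.0], 2134)]
tray_top_rim [(0.93, [238.0, 277.0], 2148), (0.87
[... 845 characters left out ...]
68, [252.0, 352.0], 1292)]
tray_near_left [(0.98, [207.0, 299.0], 1213), (0.82, [252.0, 354.0], 1291), (0.36, [177.0, 393.0], 200)]
tray_near_right [(0.71, [206.0, 299.0], 1207), (0.66, [250.0, 356.0], 1265), (0.58, [275.0, 235.0], 1263)]
tray_top_rim [(0.85, [205.0, 299.0], 1240), (0.81, [248.0, 356.0], 1334), (0.55, [280.0, 233.0], 1357)]
rack []
paste_jar [(0.6, [179.0, 394.0], 243)]
wash_bottle [(0.64, [180.0, 391.0], 246), (0.58, [186.0, 239.0], 279)]
module_b [(0.59, [155.0, 242.0], 49), (0.45, [246.0, 282.0], 130)]
module_a [(0.59, [155.0, 242.0], 49), (0.45, [246.0, 282.0], 130)]
brush_pot [(0.63, [147.0, 393.0], 580)]
caliper [(0.77, [236.0, 412.0], 496), (0.47, [156.0, 238.0], 60)]
```

View pics/side0.png

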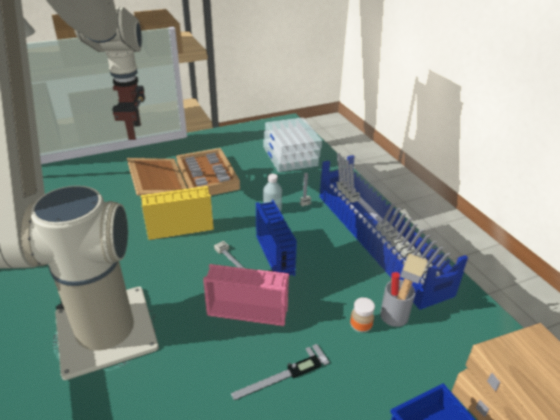

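View pics/top0.png

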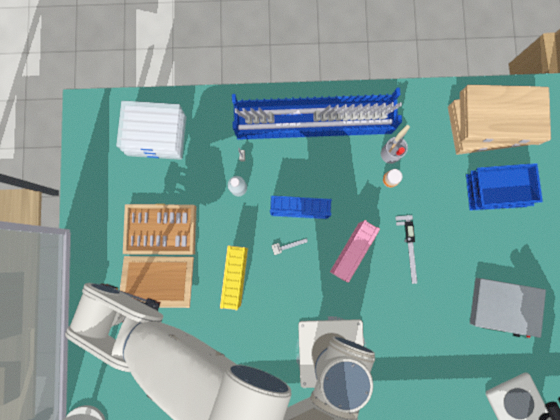

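The top view shows the blue tray standing at about (206,300). The rack front is at row ~135 over columns 235–400, with the jar at (178,394), the brush pot at (150,397), the bottle at (186,238), module_b at (155,241) and module_a at (245,290). The pink and yellow trays are look-alikes. Next I'll measure on an enlarged crop and by mask.

```bash
cat > h.py <<'E'
from station import manip
import cv2,numpy as np
def at(n,r,c,z):
    k=manip.get_calibration(n); C=-k["R"].T@k["t"]; d=k["R"].T@np.linalg.solve(k["K"],[c,r,1]); return (C+d*(z-C[2])/d[2])[:2]
def px(n,X):
    k=manip.get_calibration(n); p=k["K"]@(k["R"]@np.array(X)+k["t"]); return p[1]/p[2],p[0]/p[2]
def rect(m,n,z):
    b=cv2.boxPoints(cv2.minAreaRect(cv2.findNonZero(m.astype(np.uint8)))); return b.round(1).tolist(),[at(n,v,u,z).round(3).tolist() for u,v in b]
E
python3 - <<'E'
from h import *
im=cv2.imread("pics/top0.png")
hsv=cv2.cvtColor(im,cv2.COLOR_BGR2HSV)
blue=((hsv[...,0]>105)&(hsv[...,0]<130)&(hsv[...,1]>130))
m=np.zeros_like(blue);m[190:225,260:340]=blue[190:225,260:340]
print(rect(m,"top",.13))
m2=np.zeros_like(blue);m2[85:145,225:405]=blue[85:145,225:405]
# front edge: lowest blue row per column
cs=range(242,392,10);print([(c,int(np.nonzero(m2[:,c])[0].max())) for c in cs])
print([at("top",np.nonzero(m2[:,c])[0].max()+.5,c,0.0).round(3).tolist() for c in cs])
print("bystanders",{k:at("top",r,c,z).round(3).tolist() for k,r,c,z in[("bottle",186,238,.07),("jar",178,394,.05),("modA foot",249,278,.01),("modA tip",239,307,.01),("modb",155,241,.05),("pot",150,397,.05)]})
cr=im[85:260,225:425]; cv2.imwrite("pics/c.png",cv2.resize(cr,None,fx=3.4,fy=3.4,interpolation=cv2.INTER_CUBIC))
s=cv2.imread("pics/side0.png")[170:320,200:400]; cv2.imwrite("pics/s.png",cv2.resize(s,None,fx=4,fy=4,interpolation=cv2.INTER_CUBIC))
E
```

```text
([[269.70001220703125, 214.89999389648438], [271.0, 195.0], [331.0, 198.89999389648438], [329.79998779296875, 218.8000030517578]], [[0.468, 0.192], [0.533, 0.186], [0.514, -0.009], [0.449, -0.002]])
[(242, 138), (252, 138), (262, 138), (272, 137), (282, 137), (292, 136), (302, 136), (312, 136), (322, 135), (332, 135), (342, 134), (352, 134), (362, 134), (372, 133), (382, 133)]
[[0.76, 0.289], [0.759, 0.253], [0.758, 0.217], [0.76, 0.181], [0.759, 0.145], [0.762, 0.108], [0.761, 0.072], [0.759, 0.036], [0.762, -0.0], [0.761, -0.036], [0.763, -0.073], [0.762, -0.109], [0.761, -0.145], [0.763, -0.181], [0.762, -0.217]]
bystanders {'bottle': [0.575, 0.3], 'jar': [0.59, -0.238], 'modA foot': [0.358, 0.17], 'modA tip': [0.39, 0.068], 'modb': [0.688, 0.29], 'pot': [0.688, -0.255]}
```

View pics/c.png

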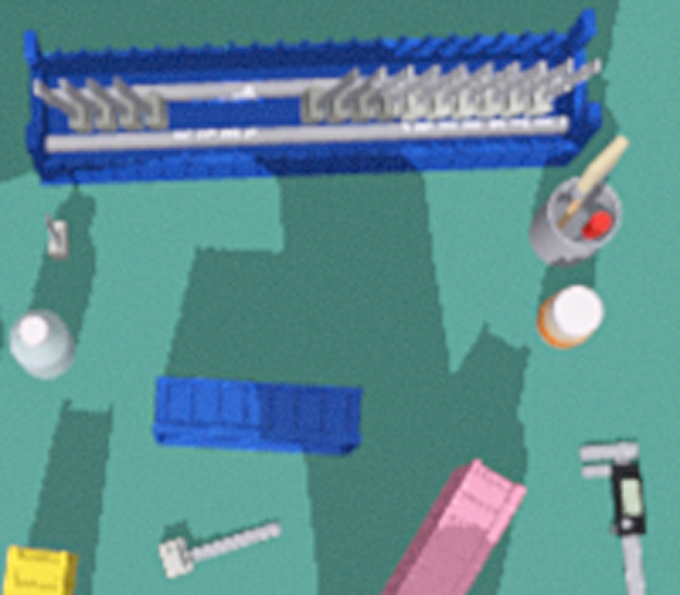

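View pics/s.png

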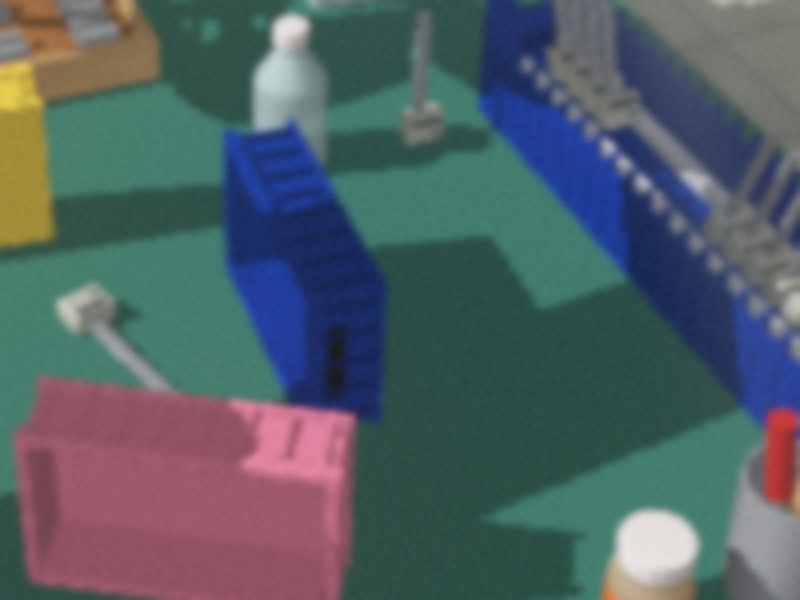

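The tray's top edge runs from about (0.477, 0.19) to (0.463, −0.005), with yaw around −5°. The rack front is at x≈0.761, nearly square to the base axes. The tray's mouth faces the robot, and the way to the rack is clear. I'll turn the tool 15° and move over to behind the rim.

```bash
python3 -m crank '[[[1,0,0,0,-7.5],[1,0,0,0,-7.5],[1,-15,-34,0,0],[1,-15,-34,0,0],[1,-15,-34,0,0],[1,-15,-34,0,0],[1,-15,-34,0,0],[1,-15,-34,0,0],[1,-15,-34,0,0],[1,-15,-34,0,0],[1,-15,-34,0,0],[1,-15,-34,0,0],[1,-15,-34,0,0],[1,-15,-34,0,0],[1,-15,-34,0,0],[1,-15,-34,0,0],[1,0,0,0,0],[1,0,0,0,0]]]'
```

```text
time_s: 3.2
eef_pos: [0.3816, 0.0944, 0.2228]
orientation: [0.141, 3.138, 0.0]
wrist_force: [-0.6, 0.5, -0.2]
finger_gap: 0.0881
grip_force: 0.0
```

```bash
python3 -m crank '[[[1,0,0,26,0],[1,0,0,26,0],[1,0,0,26,0],[1,0,0,26,0],[1,-20,0,0,0],[1,-20,0,0,0],[1,-15,0,0,0],[1,-5,0,0,0],[1,-5,0,0,0],[1,0,0,0,0],[1,0,0,0,0]]]'
python3 - <<'E'
from h import *
s=manip.snapshot("side")[150:330,160:400]; cv2.imwrite("pics/s1.png",cv2.resize(s,None,fx=3.3,fy=3.3,interpolation=cv2.INTER_CUBIC)[:,:,::-1])
E
```

```text
time_s: 4.3
eef_pos: [0.4455, 0.0893, 0.1187]
orientation: [-0.136, -3.138, 0.0]
wrist_force: [-0.4, -0.2, 0.5]
finger_gap: 0.088
grip_force: 0.0
```

View pics/s1.png

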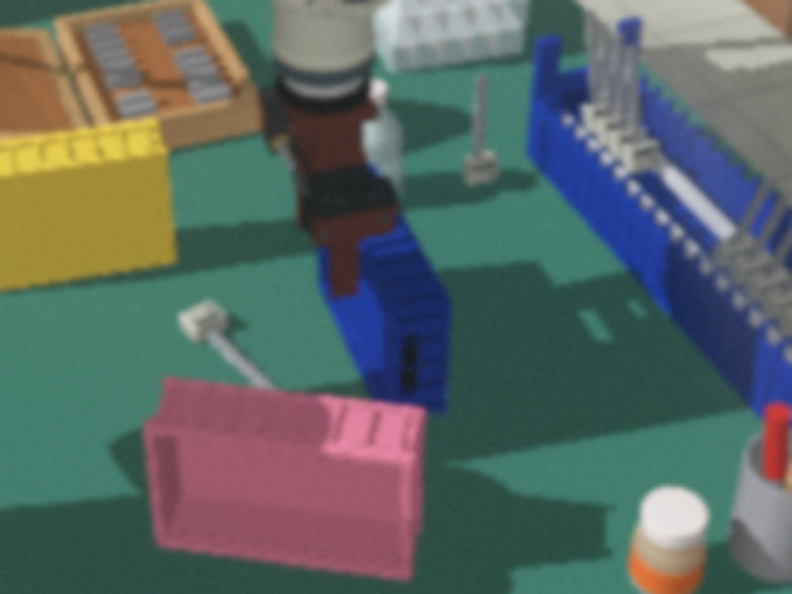

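The two fingers (crop ≈(345,270)) stand just behind the rim of the blue tray, with nothing touched yet. Now I'll push slowly.

```bash
python3 -m crank '[[[1,-4,0,0,0],[1,-4,0,0,0],[1,-4,0,0,0],[1,-4,0,0,0],[1,-4,0,0,0],[1,-4,0,0,0],[1,-4,0,0,0],[1,-4,0,0,0],[1,-4,0,0,0],[1,-4,0,0,0],[1,0,0,0,0]]]'
python3 - <<'E'
from h import *
s=manip.snapshot("side")[150:330,160:400]; cv2.imwrite("pics/s2.png",cv2.resize(s,None,fx=3.3,fy=3.3,interpolation=cv2.INTER_CUBIC)[:,:,::-1])
E
```

```text
time_s: 5.45
eef_pos: [0.4867, 0.0858, 0.1187]
orientation: [0.137, 3.138, 0.0]
wrist_force: [-0.3, -0.8, -0.1]
finger_gap: 0.0879
grip_force: 0.0
```

View pics/s2.png

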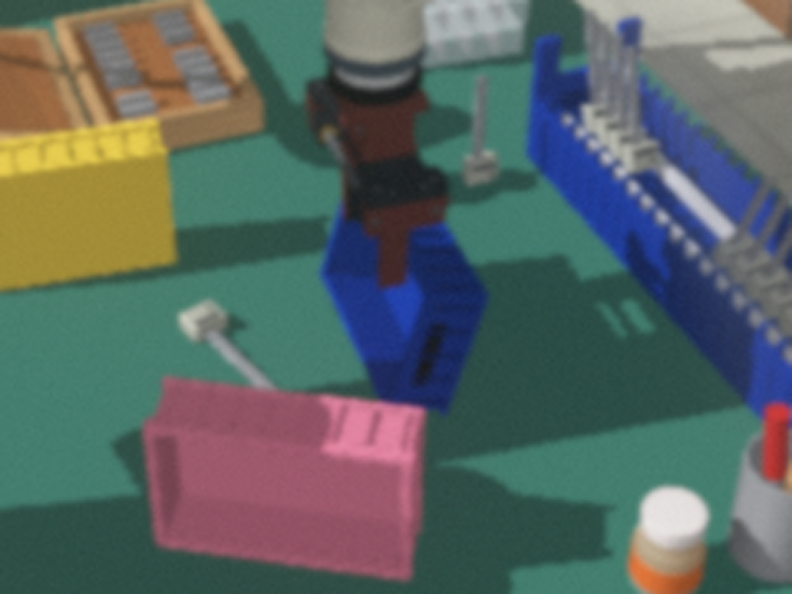

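The tray is pivoting about its bottom edge, tilted roughly 13°, with the fingers on the rim. I'll keep going until it falls.

```bash
python3 -m crank '[[[1,-3,0,0,0],[1,-3,0,0,0],[1,-3,0,0,0],[1,-3,0,0,0],[1,-3,0,0,0],[1,-3,0,0,0],[1,0,0,0,0],[1,0,0,0,0],[1,0,0,0,0],[1,0,0,0,0]]]'
python3 - <<'E'
from h import *
im=manip.snapshot("top")[:,:,::-1].copy(); s=manip.snapshot("side")[:,:,::-1]
a=cv2.resize(s[150:330,160:400],(400,300)); b=cv2.resize(im[90:270,220:420],None,fx=2,fy=300/180)
cv2.imwrite("pics/s3.png",cv2.hconcat([a,b]))
E
```

```text
time_s: 6.5
eef_pos: [0.5038, 0.0842, 0.1186]
orientation: [-0.137, -3.138, 0.0]
wrist_force: [-0.5, -0.0, 0.6]
finger_gap: 0.0877
grip_force: 0.0
```

View pics/s3.png

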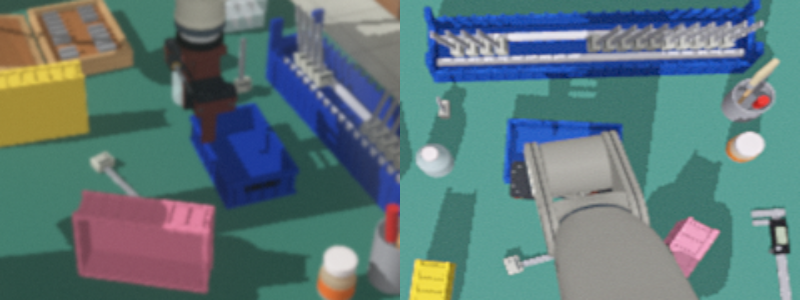

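The tray now lies on its base, mouth up. I'll back off, lower, square the tool to the rack and push with both fingers.

```bash
python3 -m crank '[[[1,15,0,0,0],[1,20,0,0,0],[1,20,0,0,-2.7],[1,0,0,0,-2.7],[1,0,0,25,0],[1,0,0,25,0],[1,0,0,25,0],[1,0,0,20,0],[1,0,0,0,0]]]'
python3 - <<'E'
from h import *
im=manip.snapshot("top")[:,:,::-1].copy(); s=manip.snapshot("side")[:,:,::-1]
cv2.imwrite("pics/side4.png",s);cv2.imwrite("pics/top4.png",im)
a=cv2.resize(s[190:300,220:360],(400,314),interpolation=cv2.INTER_CUBIC); b=cv2.resize(im[100:257,230:430],(400,314),interpolation=cv2.INTER_CUBIC)
cv2.imwrite("pics/s4.png",cv2.hconcat([a,b]))
E
```

```text
time_s: 7.5
eef_pos: [0.4475, 0.0887, 0.0218]
orientation: [0.011, -3.137, 0.001]
wrist_force: [-0.5, 0.0, -0.4]
finger_gap: 0.0877
grip_force: 0.0
```

View pics/s4.png

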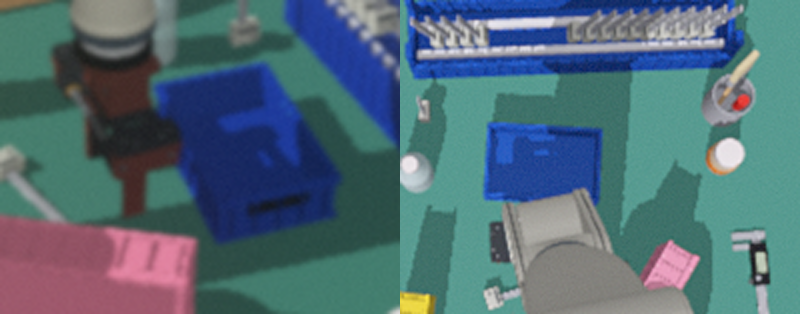

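The tray is flat with its far rim at crop (487,123)–(601,128). The fingers are low behind its near wall and clear of it.

```bash
python3 - <<'E'
from h import *
for p in [(161.5,273.5),(164,330.5),(199,272.5)]: print(at("top",*p,.055).round(3))
E
python3 -m crank '[[[1,-10,-5,0,0],[1,-10,0,0,0],[1,-10,0,0,0],[1,-8,0,0,0],[1,-8,0,0,0],[1,-8,0,0,0],[1,-8,0,0,0],[1,-8,0,0,0],[1,-8,0,0,0],[1,-8,0,0,0],[1,-8,0,0,0],[1,-8,0,0,0],[1,0,0,0,0]]]'
```

```text
[0.66  0.177]
[ 0.645 -0.021]
[0.529 0.184]
time_s: 8.9
eef_pos: [0.5531, 0.0849, 0.0239]
orientation: [-0.011, 3.139, 0.0]
wrist_force: [0.6, -0.5, -1.6]
finger_gap: 0.0877
grip_force: 0.0
```

```bash
python3 -m crank '[[[1,-8,0,0,0],[1,-8,0,0,0],[1,-8,0,0,0],[1,-8,0,0,0],[1,-8,0,0,0],[1,-8,0,0,0],[1,-4,0,0,0],[1,-2,0,0,0],[1,0,0,0,0]]]'
python3 - <<'E'
from h import *
im=manip.snapshot("top")[:,:,::-1].copy(); s=manip.snapshot("side")[:,:,::-1]
a=cv2.resize(s[170:300,240:400],(400,325),interpolation=cv2.INTER_CUBIC); b=cv2.resize(im[90:220,240:400],(400,325),interpolation=cv2.INTER_CUBIC)
cv2.imwrite("pics/s5.png",cv2.hconcat([a,b]))
E
```

```text
time_s: 9.8
eef_pos: [0.6054, 0.0851, 0.0237]
orientation: [-0.011, 3.141, -0.0]
wrist_force: [-0.4, 0.8, 0.5]
finger_gap: 0.0877
grip_force: 0.1
```

View pics/s5.png

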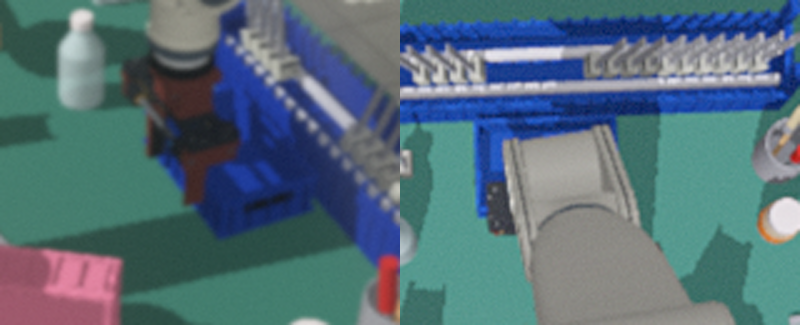

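The tray is square to the rack and about 1 cm short of it. I'll creep forward until the force rises.

```bash
for i in 1; do python3 -m crank '[[[1,-2,0,0,0],[1,-2,0,0,0],[1,-2,0,0,0],[1,-2,0,0,0],[1,-1,0,0,0],[1,0,0,0,0]]]'; done; python3 -m crank '[[[1,-1,0,0,0],[1,-1,0,0,0],[1,0,0,0,0]]]';python3 -m crank '[[[1,-1,0,0,0],[1,-1,0,0,0],[1,0,0,0,0]]]'
```

```text
time_s: 10.5
eef_pos: [0.6146, 0.0852, 0.0237]
orientation: [-0.011, 3.141, 0.0]
wrist_force: [-0.7, -0.8, 0.7]
finger_gap: 0.0877
grip_force: 0.8
time_s: 10.8
eef_pos: [0.6166, 0.0852, 0.0237]
orientation: [-0.011, 3.141, 0.0]
wrist_force: [-1.4, -0.1, 0.9]
finger_gap: 0.0874
grip_force: 0.9
time_s: 11.1
eef_pos: [0.6167, 0.0852, 0.0236]
orientation: [0.011, -3.138, 0.0]
wrist_force: [-7.1, 0.3, 6.6]
finger_gap: 0.088
grip_force: 3.9
```

```bash
python3 -m crank '[[[1,-1,0,0,0],[1,-1,0,0,0],[1,0,0,0,0]]]'
python3 - <<'E'
from h import *
im=manip.snapshot("top")[:,:,::-1].copy(); s=manip.snapshot("side")[:,:,::-1]
a=cv2.resize(s[170:300,240:400],(400,325),interpolation=cv2.INTER_CUBIC); b=cv2.resize(im[90:220,240:400],(400,325),interpolation=cv2.INTER_CUBIC)
cv2.imwrite("pics/s6.png",cv2.hconcat([a,b]))
E
```

```text
time_s: 11.4
eef_pos: [0.6166, 0.0852, 0.0235]
orientation: [0.011, -3.134, 0.001]
wrist_force: [-14.1, 0.3, 12.2]
finger_gap: 0.0876
grip_force: 7.0
```

View pics/s6.png

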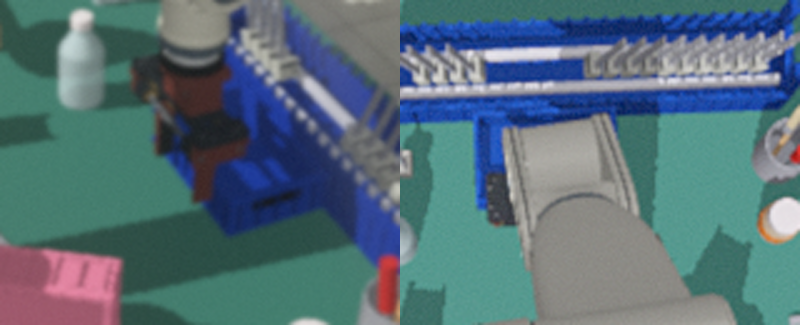

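The tray has stalled against the rack at 14 N, and both views show it against the board. I'll back off, lift and check with the arm out of the way.

```bash
python3 -m crank '[[[1,4,0,0,0],[1,10,0,0,0],[1,20,0,0,0],[1,25,0,0,0],[1,10,0,-40,0],[1,0,0,-40,0],[1,0,0,-40,0],[1,0,0,-40,0],[1,0,0,-40,0],[1,10,40,0,0],[1,10,40,0,0],[1,10,40,0,0],[1,10,40,0,0],[1,10,40,0,0],[1,0,40,0,0],[1,0,40,0,0],[1,0,0,0,0],[1,0,0,0,0]]]'
python3 - <<'E'
from h import *
im=manip.snapshot("top")[:,:,::-1].copy(); s=manip.snapshot("side")[:,:,::-1]
a=cv2.resize(s[170:300,240:400],(400,325),interpolation=cv2.INTER_CUBIC); b=cv2.resize(im[90:255,220:420],(400,330),interpolation=cv2.INTER_CUBIC)[:325]
cv2.imwrite("pics/s7.png",cv2.hconcat([a,b]))
E
```

```text
time_s: 13.3
eef_pos: [0.4988, 0.3648, 0.2233]
orientation: [-0.014, 3.141, -0.0]
wrist_force: [0.0, 0.2, 0.2]
finger_gap: 0.0877
grip_force: 0.0
```

View pics/s7.png

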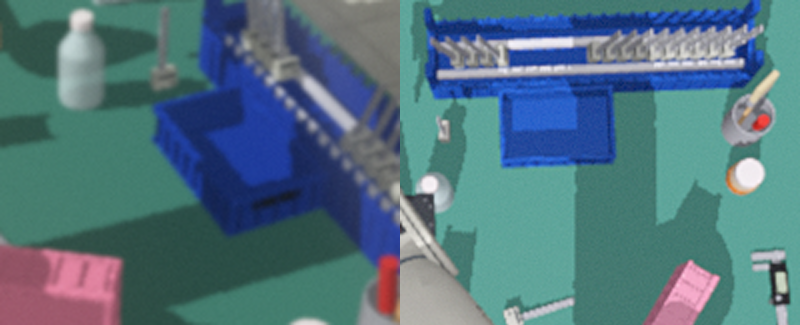

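The tray looks flush and the bystanders are in place. I'll check squareness numerically against the rack edge.

Run:
```python
from h import *
im=np.mean([manip.snapshot("top").astype(float) for _ in range(6)],0).astype(np.uint8)
big=cv2.resize(im,None,fx=4,fy=4,interpolation=cv2.INTER_CUBIC)
h=cv2.cvtColor(big,cv2.COLOR_RGB2HSV); m=(h[...,0]>105)&(h[...,0]<130)&(h[...,1]>130)
def edge(c0,c1,r0,r1,z,low=True):
    P=[]
    for c in range(c0*4,c1*4,4):
        r=np.nonzero(m[r0*4:r1*4,c])[0]
        if len(r): P.append(at("top",(r.max()+1+r0*4)/4-.375/1,c/4-.375,z))
    P=np.array(P); k=np.polyfit(P[:,1],P[:,0],1); res=P[:,0]-np.polyval(k,P[:,1]); ok=abs(res)<.003; k=np.polyfit(P[ok,1],P[ok,0],1)
    return "slope deg %.2f"%np.degrees(np.arctan(k[0])),"x at y=.08: %.4f"%np.polyval(k,.08),"y %.3f..%.3f"%(P[:,1].min(),P[:,1].max())
print("tray near foot",edge(272,325,150,200,0)); print("rack L",edge(240,267,100,150,0)); print("rack R",edge(330,388,100,150,0))
a=[edge(240,267,100,150,0),edge(330,388,100,150,0)]
P=[]
for c in list(range(960,1068,4))+list(range(1320,1552,4)):
    r=np.nonzero(m[400:600,c])[0]; P.append(at("top",(r.max()+401)/4-.375,c/4-.375,0))
P=np.array(P);k=np.polyfit(P[:,1],P[:,0],1);print("rack all deg %.2f x@.08 %.4f"%(np.degrees(np.arctan(k[0])),np.polyval(k,.08)))
```

```text
tray near foot ('slope deg -0.35', 'x at y=.08: 0.6295', 'y -0.001..0.186')
rack L ('slope deg -0.49', 'x at y=.08: 0.7608', 'y 0.204..0.298')
rack R ('slope deg -0.35', 'x at y=.08: 0.7602', 'y -0.234..-0.028')
rack all deg -0.32 x@.08 0.7603
```

```bash
python3 -c "
from station import manip
print(manip.close_job())"
```

```text
the job is handed in; nothing more can be done
None
```

I tipped the tray onto its base with its mouth up and pushed it flush against the rack front (measured gap under 1 mm, parallel within about 0.1°); in the last pictures the other things on the bench had not visibly moved, and I handed the job in at about 14 s.

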